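# Show how the stem battery is charged, then switch the charger on

### The job

Show the camera how the drill is recharged: point straight down with the fingertips, a few centimetres above and without contact, first at the top of the stem on the battery that has an upright stem, and then at the middle of the empty socket in the charger's top, dwelling two full seconds over each. Then push the charger's toggle switch all the way over, away from you, and back off clear of it. Touch nothing but the switch, do not point at the other battery on the way, and pinch or lift nothing.

Things in the scene. Friction and masses are not known exactly. Their poses are not given: they have to be found in the camera images.
- stem_battery: loose black drill battery with an upright stem: a 100 x 75 x 45 mm block with a 34 x 44 mm (x, y) stem in its middle that rises to 110 mm; stands upright; origin at the centre of its underside, z up
- stem_top (a point): centre of the top of the stem of the stem battery, 110 mm above the bench; z up
- slide_battery: the other loose black drill battery, without a stem: a flat 115 x 75 x 45 mm block with two low rails on top, 54 mm high in all; origin at the centre of its underside, z up. Not to be touched or pointed at. The two batteries stand one on each side of the charger, either way round
- slide_top (a point): middle of the top of the flat battery, at the rails' height, 54 mm above the bench
- charger: yellow plastic battery charger fixed to the bench, 150 mm (x) by 190 mm (y), 70 mm high; origin at the centre of its underside, z up; its x axis points away from the robot, turned by up to 30 degrees either way. Its case is not to be touched
- socket_mouth (a point): centre of the mouth of the charger's empty rectangular socket (40 mm in x, 50 mm in y, 45 mm deep), in its flat top 70 mm above the bench, 40 mm to +y of the charger's middle
- toggle_tip (a point): centre of the 26 mm ball at the end of the switch's lever (a 10 mm rod, 50 mm from pivot to ball centre); it moves and turns with the lever. At joint value 0 it is 24 mm to the charger's -x of the pivot (towards the robot) and 44 mm above it; at 1 it is 24 mm to +x, at the same height
- toggle_pivot (a point): pivot of the switch's lever, 92 mm above the bench, over the charger's point x 0, y -55 mm; axes as the charger's. It sits on a black block, 70 x 50 mm, top 95 mm above the bench, which is part of the switch
- toggle (a joint): angle of the switch's lever in rad: 0 to 0.25 at the start (off, leaning towards the robot), 1.0 at its stop (on, leaning away from the robot, along the charger's +x). Light friction (about 1.5 N at the ball), no spring: it stays where it is left
- hoof_pick: loose stainless hoof pick lying flat, 150 x 40 mm, 12 mm high, bystander beyond the charger; origin in the middle of the handle's length, on the bench
- scoop: loose blue hard feed scoop, 245 mm long with its handle (to -x), 100 mm wide, 60 mm high, bystander beyond the charger; origin below the back of the bowl, on the bench
- staple_jar: loose clear plastic jar of fencing staples with a snap lid, 78 mm across, 96 mm high, bystander beyond the charger; origin at the centre of its underside
Things that resemble listed ones, but are neither listed nor needed, are in the scene too. Leave any pink or purple look-alike of the stem_battery alone.

How it is judged:
By the outcome, as a careful person would: the job done as asked, in the order asked, and still so for the second after the job is handed in, with the robot touching nothing.
It also fails if it takes over 56 s, if anything falls off the work surface, if the arm or the gripper's body presses on something with over 40 N, if the wrist force passes 120 N, or if a joint passes its speed limit or range.

### The arm

A 6-joint arm with a two-finger parallel gripper is mounted at the origin on the work surface. World frame = base frame: x ahead of the robot, y to its left, z up, the work surface at z = 0. Lengths are in mm, angles in degrees, forces in N, time in s.
With the tool pointing down it reaches from about 350 to 850 mm from the base axis. Payload 8.1 kg.
Tool frame: the origin (TCP) lies between the finger pads; the fingertips stand 19 mm ahead of it and the grasp point (between the pads) is the TCP (nose_length is the distance from the TCP to the fingertips, in mm); y points along the fingers, x is the direction in which the jaws open and shut, and the axes are right-handed (so a half turn about y gives the same grasp; the last joint's range is limited). The gripper opens to 85 mm and grips with 20 to 120 N. Pads are 22 mm wide; open, the fingers measure 114 mm over their backs; the gripper's body (76 mm by 85 mm) begins 54 mm behind the grasp point. The pads swing forward as they close: fully open they stand 13 mm farther back than shut.
Start: joints at [-72.731, 7.471, 85.268, -0, 87.261, -4.893], TCP at [226.356, -555.669, 250.292] pointing down, gripper open.
Joint ranges: [-169.43, 169.43], [-51.17, 129.36], [1.28, 143.12], [-76.62, 256.62], [0, 156.53], [-152.29, 152.29]. Speed limits (degrees/s): [136.94, 136.94, 159.86, 180, 180, 180].

### API

Orientations are given as [roll, pitch, yaw] about the fixed x, y, z axes, in that order (R = Rz(yaw) Ry(pitch) Rx(roll)).
In Python, from bench import sense, snapshot, camera_info, hand_in, nose_length gives the robot as it stands.
- The arm moves only by the tool arm_command, never from a script. Its argument "commands" is a list of rows, each a list of 3 entries, a list of its own where there are three numbers: the opening in per cent of the stroke, from 0 (shut) to 100 (fully open), then the shift along the world's x, y, z in units of 30 mm (1.0 is 30 mm), then the turn, a rotation vector about the world's x, y, z in degrees. A call has 1 to 5 rows; each row shifts and turns the pose as measured when the row begins; what a row does not reach is not made up. A row lasts 1/12 s, in which the tool goes at most 41.7 mm and 7.16 degrees, less where a joint would pass 70% of its speed; a pose out of reach is approached as far as the arm can. A call is refused whole if a number of a shift passes 1 or a number of a turn 7.16, either way. A call with a gripper value outside its range is refused whole. The fingers move at their own pace and stop on an object; "force" is the grip in N (left out, the last holds). Time passes only in rows, so rows that do not move let the fingers close. It gives the time, the measured TCP pose, the force and the opening at its end, in the units of the state.
- sense(): the state, without advancing time (a new reading comes with each control period).
- snapshot(name): name is "scene" or "side" or "wrist"; returns the picture (480x640x3 uint8, blue, green, red); there is no depth.
- camera_info(name): a dict with "fx", "fy", "cx", "cy" (pixels), "rvec" (rotation vector, rad) and "tvec" (3), from world to camera coordinates, as OpenCV has them; the wrist camera has in their place "hand_eye" (4x4, takes a point from camera to tool coordinates, whose origin is the TCP and whose axes are the tool frame's). Camera axes: x right, y down, z forward; pixel columns grow to the right and rows downward; lengths in mm; the calibration is good to about 2 mm. The wrist camera is an equidistant fisheye: a pixel r from the principal point sees the ray r / f radians off the axis. A picture is of the moment at which its call begins: read the wrist's pose just before it. camera_info takes no time and is no camera call.
- hand_in(): hands the job in, once; it reports no verdict.
The state is a dict: "time": time; "joint_pos": joint angles; "qd": joint speeds; "joint_efforts": joint torques, N m; "tool_pos": TCP position; "tcp_rot": TCP orientation; "ft_force": force on the tool from outside, world axes, zero at the start; "wrist_torque": the same for the moment, N m; "finger_gap": finger opening in mm.
Only numpy, scipy, OpenCV 4.12 (cv2) and the standard library are available. Lean on these libraries where they do the work, as an engineer would, in place of code of your own. Each camera call takes 0.05 s, during which the arm holds its last target. There are 200 camera calls.

## Working session

There is one attempt and no reset: what is moved stays moved. The work goes in short steps, Python scripts to look and compute and a tool call to move; the robot and the scene stay as the last step left them, time stands still between calls to the robot, and variables do not carry over. Pictures are saved under pics/ and viewed, about 8 in all and at most 12, crops included, and the job is handed in when it is done.

Besides the shell and the picture viewer there is one more tool, called after "Call:" as name(argument=value, ...), one argument or row to a line, values as JSON. arm_command: Moves the arm, as the interface text tells. Its arguments: {"type":"object","properties":{"commands":{"type":"array"},"force":{"type":"number"}},"required":["commands"]}

```bash
mkdir -p pics; ls
cat > h.py <<'E'
import numpy as np, cv2
from bench import sense, snapshot, camera_info
def ray(cam,u,v):
    c=camera_info(cam);R=cv2.Rodrigues(np.array(c['rvec'],float))[0];t=np.array(c['tvec'],float).ravel()
    d=R.T@np.array([(u-c['cx'])/c['fx'],(v-c['cy'])/c['fy'],1.]);return -R.T@t,d
def onz(cam,u,v,z):
    o,d=ray(cam,u,v);return o+d*(z-o[2])/d[2]
def proj(cam,P):
    c=camera_info(cam);K=np.array([[c['fx'],0,c['cx']],[0,c['fy'],c['cy']],[0,0,1.]])
    return cv2.projectPoints(np.array(P,float).reshape(-1,1,3),np.array(c['rvec'],float),np.array(c['tvec'],float),K,None)[0].reshape(-1,2)
E
python3 - <<'E'
from h import *
print(sense()['time'])
for n in('scene','side'):
    i=snapshot(n);cv2.imwrite(f'pics/{n}0.png',i);print(ray(n,320,240))
E
```

```text
pics
0.0
(array([1298.84290662,  122.04279471,  992.68579095]), array([-0.60502244, -0.18687029, -0.77401704]))
(array([526.75967042, 814.89128434, 725.33996411]), array([ 0.10477765, -0.81952794, -0.56363937]))
```

View pics/scene0.png

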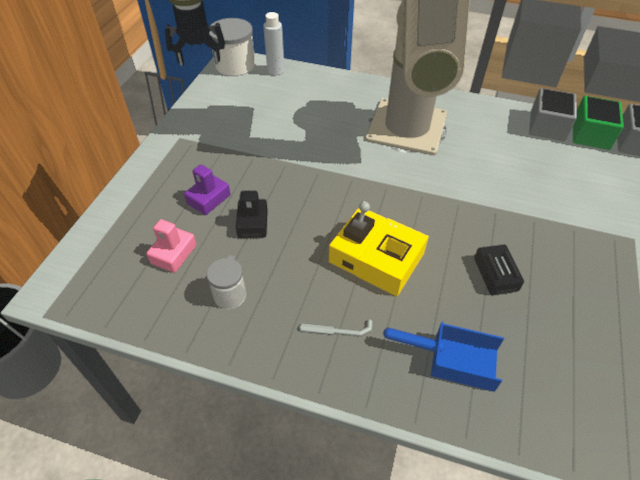

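View pics/side0.png

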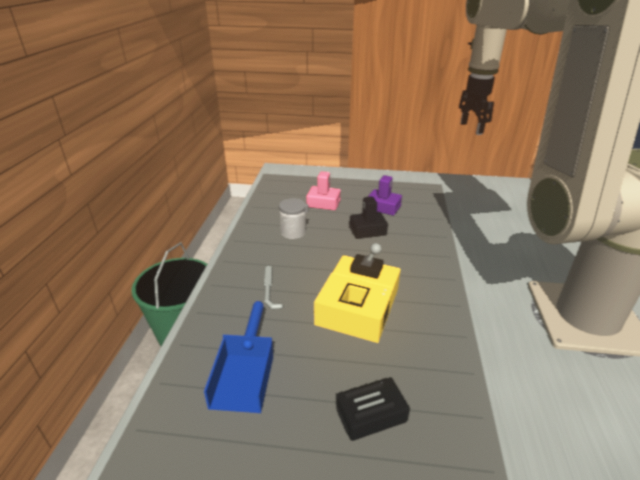

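The scene view (viewed: 2) shows three stemmed batteries: black at (252,213), purple at (207,190) and pink at (171,245). Black fits the description; the other two are look-alikes. The flat battery is at (498,270), the charger at (380,250) and the toggle ball at (365,207). I'll confirm with enlarged crops.

Run:
```python
from h import *
a=cv2.imread('pics/scene0.png');b=cv2.imread('pics/side0.png')
def crop(i,x,y,w,h): return cv2.resize(i[y:y+h,x:x+w],(400,300),interpolation=cv2.INTER_CUBIC)
m=np.vstack([np.hstack([crop(a,212,175,80,60),crop(b,330,187,80,60)]),np.hstack([crop(a,320,195,120,90),crop(b,300,240,120,90)])])
cv2.imwrite('pics/crops.png',m)
for n,i in(('scene',a),('side',b)):
    hsv=cv2.cvtColor(i,cv2.COLOR_BGR2HSV)
    # bright yellow top face vs. sides
    k=cv2.inRange(hsv,(20,130,60),(35,255,255))
    c=max(cv2.findContours(k,cv2.RETR_EXTERNAL,cv2.CHAIN_APPROX_NONE)[0],key=cv2.contourArea)
    hull=cv2.convexHull(c);ap=cv2.approxPolyDP(hull,3,True).reshape(-1,2)
    print(n,'yellow hull',[(tuple(p.tolist()),onz(n,*p,70)[:2].round().tolist()) for p in ap])
    # socket hole : dark inside the yellow
    cc,hh=cv2.findContours(k,cv2.RETR_CCOMP,cv2.CHAIN_APPROX_NONE)
    for q,hq in zip(cc,hh[0]):
        if hq[3]>=0 and cv2.contourArea(q)>80:
            r=cv2.minAreaRect(q);print(' hole',r,onz(n,*r[0],70).round())
```

```text
scene yellow hull [((358, 208), [450.0, -41.0]), ((428, 236), [487.0, 142.0]), ((423, 254), [544.0, 140.0]), ((397, 295), [674.0, 106.0]), ((329, 262), [633.0, -61.0]), ((329, 244), [583.0, -77.0])]
side yellow hull [((342, 256), [585.0, -74.0]), ((399, 268), [443.0, -43.0]), ((397, 288), [449.0, 33.0]), ((377, 342), [491.0, 202.0]), ((314, 323), [622.0, 166.0]), ((314, 302), [631.0, 103.0])]
```

View pics/crops.png

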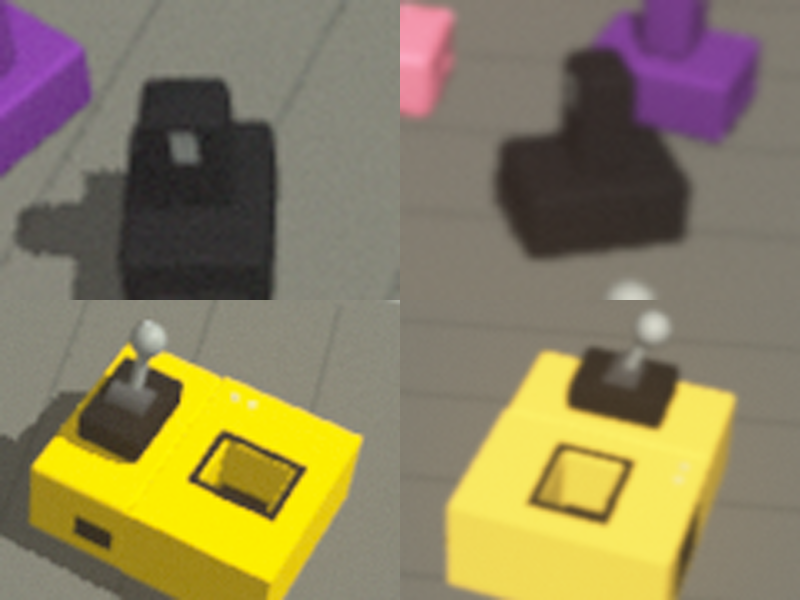

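The crops (viewed: 3) confirm it: the black battery has an upright stem, its top at scene (249,195) and side (370,199). The socket frame centre is at scene (394,248) and side (355,295). The ball is at scene (364,206) and side (376,248). Next I triangulate these.

Run:
```python
from h import *
def tri(a,b):
    (o,d),(p,e)=ray('scene',*a),ray('side',*b)
    s=np.linalg.lstsq(np.c_[d,-e],p-o,rcond=None)[0];x,y=o+d*s[0],p+e*s[1];return ((x+y)/2).round(1),np.linalg.norm(x-y).round(1)
print('stem',tri((249,195.2),(370,199)),onz('scene',249,195.2,110),onz('side',370,199,110))
print('sock',tri((394.4,247.5),(354.9,294.6)),onz('scene',394.4,247.5,70),onz('side',354.9,294.6,70))
print('ball',tri((364.4,206.1),(375.9,248.4)))
y=np.radians(-13);R=np.array([[np.cos(y),-np.sin(y)],[np.sin(y),np.cos(y)]]);c=np.array([537,32])
for n,p in dict(sock=(0,40),pivot=(0,-55),off=(-24,-55),on=(24,-55)).items(): print(n,(c+R@p).round(1))
s=sense();print(s['tool_pos'],s['tcp_rot'],s['finger_gap'])
```

```text
stem (array([ 525.9, -299.5,  112. ]), np.float64(5.0)) [ 527.23858611 -298.68138595  110.        ] [ 524.44401065 -307.28294774  110.        ]
sock (array([544.6,  71.3,  71.3]), np.float64(4.1)) [545.83515491  72.36449104  70.        ] [543.2860513   67.48465973  70.        ]
ball (array([503.7, -16.7, 140.7]), np.float64(1.4))
sock [546.  71.]
pivot [524.6 -21.6]
off [501.2 -16.2]
on [548. -27.]
[ 226.19520978 -555.21956092  249.34193466] [-89.99333959   0.09699963 -67.83874733] 85.40182761239531
```

Everything agrees: ray gaps are at most 5 mm, heights match, and charger edges measure 142 and 188 mm at a yaw of about -13°. I'll start moving with the fingers closing in free air, keeping clear of the purple look-alike.

Call:
arm_command(
  commands=[
    [0,[0,1,0],[0,0,-7]],
    [0,[0,1,0],[0,0,-7]],
    [0,[0,1,0],[0,0,-7]],
    [0,[0,1,0],[0,0,-7]],
    [0,[0,1,0],[0,0,-7]],
  ],
  force=20,
)

```text
time: 0.52
tool_pos: [224.1, -402.3, 242.5]
tcp_rot: [-90.2, 0.6, -103.6]
ft_force: [1.5, 0.7, 0.6]
finger_gap: 25.7
```

Call:
arm_command(
  commands=[
    [0,[1,0.3,0],[0,0,0]],
    [0,[1,0.3,0],[0,0,0]],
    [0,[1,0.3,0],[0,0,0]],
    [0,[1,0.3,0],[0,0,0]],
    [0,[1,0.3,0],[0,0,0]],
  ],
)

```text
time: 0.93
tool_pos: [372.5, -348.2, 239.3]
tcp_rot: [-90.5, 0.8, -104.5]
ft_force: [0.6, 0.0, -0.3]
finger_gap: 0.2
```

```bash
python3 -c "
from bench import *
s=sense();print(s['time'],s['tool_pos'],s['tcp_rot'],s['finger_gap'],s['ft_force'])
print(nose_length() if callable(nose_length) else nose_length)"
```

```text
0.9333 [ 372.46055354 -348.1790716   239.30188123] [ -90.49399938    0.75646093 -104.54699031] 0.1989930692774175 [ 0.61739658  0.01903416 -0.31605414]
19.0
```

Call:
arm_command(
  commands=[
    [0,[1,0.31,0],[0,0,0]],
    [0,[1,0.31,0],[0,0,0]],
    [0,[1,0.31,0],[0,0,0]],
    [0,[1,0.31,0],[0,0,0]],
    [0,[1,0.31,0],[0,0,0]],
  ],
)

```text
time: 1.35
tool_pos: [528.8, -296.8, 236.9]
tcp_rot: [-90.7, 0.8, -104.5]
ft_force: [0.3, -0.0, 0.5]
finger_gap: 0.1
```

Call:
arm_command(
  commands=[
    [0,[0,0,-0.6],[0,0,0]],
    [0,[0,0,-0.6],[0,0,0]],
    [0,[0,0,-0.5],[0,0,0]],
    [0,[0,0,0],[0,0,0]],
  ],
)

```text
time: 1.68
tool_pos: [535.4, -291.9, 182.5]
tcp_rot: [-90.6, 0.9, -104.1]
ft_force: [-0.7, 0.1, -0.9]
finger_gap: -0.0
```

Run:
```python
from h import *
s=sense();print(s['time'],s['tool_pos'],s['tcp_rot'])
from scipy.spatial.transform import Rotation as Ro
R=Ro.from_euler('xyz',s['tcp_rot'],degrees=True).as_matrix();print(R[:,1])
a=snapshot('scene');b=snapshot('side')
tip=np.array(s['tool_pos'])+19*R[:,1]
u,v=proj('scene',[tip])[0],proj('side',[tip])[0];print(tip,u,v)
w=snapshot('wrist')
f=lambda i,x,y:cv2.resize(i[y:y+90,x:x+120],(400,300),interpolation=cv2.INTER_CUBIC)
cv2.imwrite('pics/stem1.png',np.hstack([f(a,190,140),f(b,310,140)]))
```

```text
1.6833 [ 535.40161926 -291.87264871  182.46858952] [ -90.63807848    0.92847533 -104.08749243]
[-0.0068575   0.01842655 -0.9998067 ]
[ 535.27132684 -291.52254426  163.47226222] [248.12918718 182.19892469] [367.16250913 184.6953152 ]
```

View pics/stem1.png

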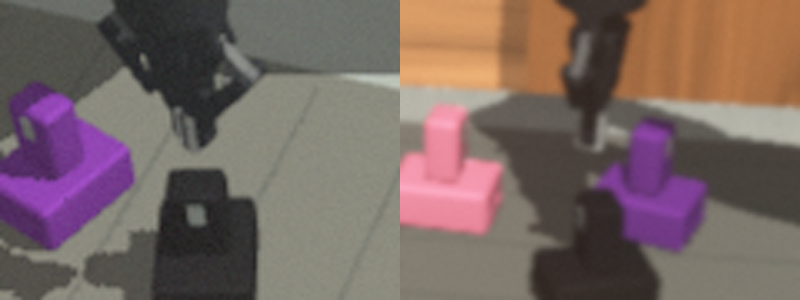

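The tip (viewed: 4) is seen at scene (248,184), within 2 px of its predicted place and about 10 mm off the stem axis. I'll correct and dwell.

Call:
arm_command(
  commands=[
    [0,[-0.3,-0.27,-0.4],[-1,-0.4,0]],
    [0,[0,0,-0.2],[0,0,0]],
    [0,[0,0,0],[0,0,0]],
  ],
)

```text
time: 2.08
tool_pos: [529.2, -303.5, 173.8]
tcp_rot: [-89.3, -0.2, -104.2]
ft_force: [0.3, -0.7, -0.2]
finger_gap: 0.1
```

Run:
```python
from h import *
from scipy.spatial.transform import Rotation as Ro
s=sense();R=Ro.from_euler('xyz',s['tcp_rot'],degrees=True).as_matrix()
print(s['time'],s['tool_pos'],R[:,1])
```

```text
2.0833 [ 529.19951141 -303.50588368  173.79953574] [ 0.01118287 -0.00656597 -0.99991591]
```

Call:
arm_command(
  commands=[
    [0,[-0.1,0.1,-0.3],[0,0.3,0]],
    [0,[0,0,0],[0,0,0]],
    [0,[0,0,0],[0,0,0]],
    [0,[0,0,0],[0,0,0]],
    [0,[0,0,0],[0,0,0]],
  ],
)

```text
time: 2.5
tool_pos: [527.5, -300.7, 167.7]
tcp_rot: [-89.4, -0.3, -104.3]
ft_force: [0.3, 1.3, -0.3]
finger_gap: 0.3
```

Call:
arm_command(
  commands=[
    [0,[0,0,0],[0,0,0]],
    [0,[0,0,0],[0,0,0]],
    [0,[0,0,0],[0,0,0]],
    [0,[0,0,0],[0,0,0]],
    [0,[0,0,0],[0,0,0]],
  ],
)

```text
time: 2.92
tool_pos: [528.3, -300.7, 168.7]
tcp_rot: [-89.3, -0.3, -104.2]
ft_force: [0.1, 0.3, 0.6]
finger_gap: 0.1
```

Call:
arm_command(
  commands=[
    [0,[0,0,0],[0,0,0]],
    [0,[0,0,0],[0,0,0]],
    [0,[0,0,0],[0,0,0]],
    [0,[0,0,0],[0,0,0]],
    [0,[0,0,0],[0,0,0]],
  ],
)

```text
time: 3.33
tool_pos: [528.2, -300.8, 168.6]
tcp_rot: [-89.3, -0.3, -104.2]
ft_force: [0.3, -0.1, -0.5]
finger_gap: -0.0
```

Stable, with the tip about 39 mm above the stem. I'll go slightly lower and dwell in full.

Call:
arm_command(
  commands=[
    [0,[0,0,-0.25],[0,0,0]],
    [0,[0,0,0],[0,0,0]],
    [0,[0,0,0],[0,0,0]],
    [0,[0,0,0],[0,0,0]],
    [0,[0,0,0],[0,0,0]],
  ],
)

```text
time: 3.75
tool_pos: [528.0, -300.6, 159.7]
tcp_rot: [-89.4, -0.3, -104.2]
ft_force: [-0.7, -0.1, 0.3]
finger_gap: -0.1
```

Call:
arm_command(
  commands=[
    [0,[0,0,0],[0,0,0]],
    [0,[0,0,0],[0,0,0]],
    [0,[0,0,0],[0,0,0]],
    [0,[0,0,0],[0,0,0]],
    [0,[0,0,0],[0,0,0]],
  ],
)

```text
time: 4.17
tool_pos: [528.1, -300.7, 160.0]
tcp_rot: [-89.3, -0.3, -104.2]
ft_force: [0.5, 0.7, -0.2]
finger_gap: 0.1
```

Call:
arm_command(
  commands=[
    [0,[0,0,0],[0,0,0]],
    [0,[0,0,0],[0,0,0]],
    [0,[0,0,0],[0,0,0]],
    [0,[0,0,0],[0,0,0]],
    [0,[0,0,0],[0,0,0]],
  ],
)

```text
time: 4.58
tool_pos: [528.2, -300.8, 160.3]
tcp_rot: [-89.3, -0.3, -104.2]
ft_force: [-0.9, 0.1, -0.2]
finger_gap: -0.2
```

Call:
arm_command(
  commands=[
    [0,[0,0,0],[0,0,0]],
    [0,[0,0,0],[0,0,0]],
    [0,[0,0,0],[0,0,0]],
    [0,[0,0,0],[0,0,0]],
    [0,[0,0,0],[0,0,0]],
  ],
)

```text
time: 5.0
tool_pos: [528.2, -300.8, 160.3]
tcp_rot: [-89.3, -0.3, -104.2]
ft_force: [0.5, -0.2, -0.2]
finger_gap: 0.1
```

Call:
arm_command(
  commands=[
    [0,[0,0,0],[0,0,0]],
    [0,[0,0,0],[0,0,0]],
    [0,[0,0,0],[0,0,0]],
    [0,[0,0,0],[0,0,0]],
    [0,[0,0,0],[0,0,0]],
  ],
)

```text
time: 5.42
tool_pos: [528.2, -300.8, 160.2]
tcp_rot: [-89.3, -0.3, -104.2]
ft_force: [-0.8, 0.1, -0.4]
finger_gap: 0.3
```

Call:
arm_command(
  commands=[
    [0,[0,0,0],[0,0,0]],
    [0,[0,0,0],[0,0,0]],
    [0,[0,0,0],[0,0,0]],
    [0,[0,0,0],[0,0,0]],
    [0,[0,0,0],[0,0,0]],
  ],
)

```text
time: 5.83
tool_pos: [528.2, -300.8, 160.2]
tcp_rot: [-89.3, -0.3, -104.2]
ft_force: [-0.6, 0.7, -0.2]
finger_gap: -0.3
```

Call:
arm_command(
  commands=[
    [0,[0,0,0],[0,0,0]],
    [0,[0,0,0],[0,0,0]],
    [0,[0,0,0],[0,0,0]],
    [0,[0,0,0],[0,0,0]],
    [0,[0,0,0],[0,0,0]],
  ],
)

```text
time: 6.25
tool_pos: [528.2, -300.8, 160.3]
tcp_rot: [-89.3, -0.3, -104.2]
ft_force: [-0.4, 0.1, -0.4]
finger_gap: -0.1
```

Call:
arm_command(
  commands=[
    [0,[0,0,1],[0,0,0]],
    [0,[0,0,1],[0,0,0]],
    [0,[0,0.5,0.4],[0,0,0]],
    [0,[0.1,1,0],[0,0,0]],
    [0,[0.1,1,0],[0,0,0]],
  ],
)

```text
time: 6.67
tool_pos: [531.7, -228.2, 233.3]
tcp_rot: [-89.5, -0.3, -104.6]
ft_force: [0.1, -0.0, -0.3]
finger_gap: -0.3
```

Call:
arm_command(
  commands=[
    [0,[0,1,0],[0,0,0]],
    [0,[0,1,0],[0,0,0]],
    [0,[0,1,0],[0,0,0]],
    [0,[0,1,0],[0,0,0]],
    [0,[0,1,0],[0,0,0]],
  ],
)

```text
time: 7.08
tool_pos: [532.0, -73.0, 235.7]
tcp_rot: [-89.2, -0.3, -104.8]
ft_force: [0.1, -0.6, -0.5]
finger_gap: -0.1
```

Call:
arm_command(
  commands=[
    [0,[0,1,0],[0,0,0]],
    [0,[0,1,0],[0,0,0]],
    [0,[0,1,0],[0,0,0]],
    [0,[0,0.7,0],[0,0,0]],
    [0,[0,0,0],[0,0,0]],
  ],
)

```text
time: 7.5
tool_pos: [530.8, 48.6, 236.7]
tcp_rot: [-89.1, -0.2, -104.6]
ft_force: [-0.2, 0.3, 0.1]
finger_gap: -0.0
```

Call:
arm_command(
  commands=[
    [0,[0.5,0.7,0],[0.4,0.7,0]],
    [0,[0,0,-0.8],[0,0,0]],
    [0,[0,0,-0.9],[0,0,0]],
    [0,[0,0,-0.7],[0,0,0]],
    [0,[0,0,0],[0,0,0]],
  ],
)

```text
time: 7.92
tool_pos: [547.7, 71.6, 165.3]
tcp_rot: [-89.6, 0.1, -104.3]
ft_force: [-0.1, 0.0, -0.7]
finger_gap: -0.1
```

Run:
```python
from h import *
from scipy.spatial.transform import Rotation as Ro
s=sense();R=Ro.from_euler('xyz',s['tcp_rot'],degrees=True).as_matrix()
print(s['time'],s['tool_pos'],R[:,1], np.array([545,71])-s['tool_pos'][:2])
```

```text
7.9167 [547.69759963  71.59871236 165.26121597] [ 7.37126062e-03 -5.60330974e-04 -9.99972675e-01] [-2.69759963 -0.59871236]
```

Call:
arm_command(
  commands=[
    [0,[-0.1,0,-0.6],[0,0,0]],
    [0,[0,0,-0.6],[0,0,0]],
    [0,[0,0,-0.1],[0,0,0]],
    [0,[0,0,0],[0,0,0]],
    [0,[0,0,0],[0,0,0]],
  ],
)

```text
time: 8.33
tool_pos: [545.8, 69.4, 129.0]
tcp_rot: [-89.5, 0.1, -104.4]
ft_force: [0.3, -0.7, -0.0]
finger_gap: 0.1
```

Call:
arm_command(
  commands=[
    [0,[0,0,0],[0,0,0]],
    [0,[0,0,0],[0,0,0]],
    [0,[0,0,0],[0,0,0]],
    [0,[0,0,0],[0,0,0]],
    [0,[0,0,0],[0,0,0]],
  ],
)

```text
time: 8.75
tool_pos: [549.3, 69.0, 135.3]
tcp_rot: [-89.0, 0.2, -104.4]
ft_force: [-0.2, 0.5, 0.7]
finger_gap: -0.0
```

Run:
```python
from h import *
s=sense();print(s['tool_pos'])
a=snapshot('scene');b=snapshot('side')
f=lambda i,x,y:cv2.resize(i[y:y+90,x:x+120],(400,300),interpolation=cv2.INTER_CUBIC)
cv2.imwrite('pics/sock1.png',np.hstack([f(a,330,195),f(b,300,230)]))
```

```text
[549.32561817  68.95206904 135.31221199]
```

View pics/sock1.png

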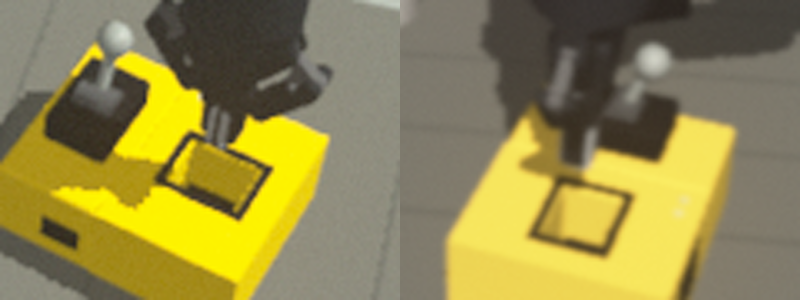

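The tip (viewed: 5) hovers over the socket without contact, about 46 mm up. I'll lower a little, centre and dwell.

Call:
arm_command(
  commands=[
    [0,[-0.15,0.1,-0.35],[0.2,0.7,0]],
    [0,[0,0,0],[0,0,0]],
    [0,[0,0,0],[0,0,0]],
    [0,[0,0,0],[0,0,0]],
    [0,[0,0,0],[0,0,0]],
  ],
)

```text
time: 9.27
tool_pos: [543.4, 72.5, 122.5]
tcp_rot: [-90.0, 0.2, -104.4]
ft_force: [0.3, -0.5, 0.3]
finger_gap: -0.2
```

Call:
arm_command(
  commands=[
    [0,[0,0,0],[0,0,0]],
    [0,[0,0,0],[0,0,0]],
    [0,[0,0,0],[0,0,0]],
    [0,[0,0,0],[0,0,0]],
    [0,[0,0,0],[0,0,0]],
  ],
)

```text
time: 9.68
tool_pos: [543.5, 72.5, 122.6]
tcp_rot: [-90.0, 0.2, -104.4]
ft_force: [0.0, -0.7, 0.5]
finger_gap: 0.2
```

Call:
arm_command(
  commands=[
    [0,[0,0,0],[0,0,0]],
    [0,[0,0,0],[0,0,0]],
    [0,[0,0,0],[0,0,0]],
    [0,[0,0,0],[0,0,0]],
    [0,[0,0,0],[0,0,0]],
  ],
)

```text
time: 10.1
tool_pos: [543.8, 72.4, 123.0]
tcp_rot: [-89.9, 0.2, -104.4]
ft_force: [-0.4, -0.3, -0.5]
finger_gap: 0.2
```

Call:
arm_command(
  commands=[
    [0,[0,0,0],[0,0,0]],
    [0,[0,0,0],[0,0,0]],
    [0,[0,0,0],[0,0,0]],
    [0,[0,0,0],[0,0,0]],
    [0,[0,0,0],[0,0,0]],
  ],
)

```text
time: 10.52
tool_pos: [543.7, 72.4, 122.9]
tcp_rot: [-89.9, 0.2, -104.4]
ft_force: [0.7, 0.4, 0.4]
finger_gap: 0.1
```

Call:
arm_command(
  commands=[
    [0,[0,0,0],[0,0,0]],
    [0,[0,0,0],[0,0,0]],
    [0,[0,0,0],[0,0,0]],
    [0,[0,0,0],[0,0,0]],
    [0,[0,0,0],[0,0,0]],
  ],
)

```text
time: 10.93
tool_pos: [543.7, 72.4, 122.9]
tcp_rot: [-89.9, 0.2, -104.4]
ft_force: [0.4, 0.6, 0.6]
finger_gap: 0.0
```

Call:
arm_command(
  commands=[
    [0,[0,0,0],[0,0,0]],
    [0,[0,0,0],[0,0,0]],
    [0,[0,0,0],[0,0,0]],
    [0,[0,0,0],[0,0,0]],
    [0,[0,0,0],[0,0,0]],
  ],
)

```text
time: 11.35
tool_pos: [543.7, 72.4, 122.9]
tcp_rot: [-89.9, 0.2, -104.4]
ft_force: [-0.0, -0.2, 0.1]
finger_gap: -0.2
```

Call:
arm_command(
  commands=[
    [0,[0,0,0],[0,0,0]],
    [0,[0,0,0],[0,0,0]],
    [0,[0,0,0],[0,0,0]],
    [0,[0,0,0],[0,0,0]],
    [0,[0,0,0],[0,0,0]],
  ],
)

```text
time: 11.77
tool_pos: [543.7, 72.4, 122.9]
tcp_rot: [-89.9, 0.2, -104.4]
ft_force: [0.4, -0.7, 1.0]
finger_gap: 0.1
```

Call:
arm_command(
  commands=[
    [0,[0,0,1],[0,0,0]],
    [0,[0,0,1],[0,0,0]],
    [0,[-0.5,0,0.3],[0,0,0]],
    [0,[-1,-0.4,0],[0,0,0]],
    [0,[-1,-0.6,0],[0,0,0]],
  ],
)

```text
time: 12.18
tool_pos: [468.9, 43.6, 193.6]
tcp_rot: [-90.0, 0.2, -104.3]
ft_force: [-0.1, -0.0, 0.8]
finger_gap: 0.1
```

Call:
arm_command(
  commands=[
    [0,[-0.5,-0.8,0],[0,0,0]],
    [0,[-0.1,-0.6,0],[0,0,0]],
    [0,[0,0,-0.5],[0,0,0]],
    [0,[0,0,-0.4],[0,0,0]],
    [0,[0,0,0],[0,0,0]],
  ],
)

```text
time: 12.6
tool_pos: [446.9, -1.8, 167.9]
tcp_rot: [-89.7, 0.2, -104.3]
ft_force: [-0.4, -0.0, 0.3]
finger_gap: 0.0
```

Call:
arm_command(
  commands=[
    [0,[0,-0.06,-0.5],[0,0,0]],
    [0,[0,0,-0.25],[0,0,0]],
    [0,[0,0,0],[0,0,0]],
    [0,[0,0,0],[0,0,0]],
  ],
)

```text
time: 12.93
tool_pos: [447.0, -2.3, 144.5]
tcp_rot: [-89.8, 0.2, -104.3]
ft_force: [-0.5, -0.3, 0.1]
finger_gap: -0.0
```

Run:
```python
from h import *
s=sense();print(s['tool_pos'],s['ft_force'])
a=snapshot('scene');b=snapshot('side')
f=lambda i,x,y:cv2.resize(i[y:y+90,x:x+120],(400,300),interpolation=cv2.INTER_CUBIC)
cv2.imwrite('pics/tog1.png',np.hstack([f(a,320,160),f(b,320,210)]))
```

```text
[447.03723013  -2.33366249 144.54917562] [-0.53816242 -0.30772451  0.13520425]
```

View pics/tog1.png

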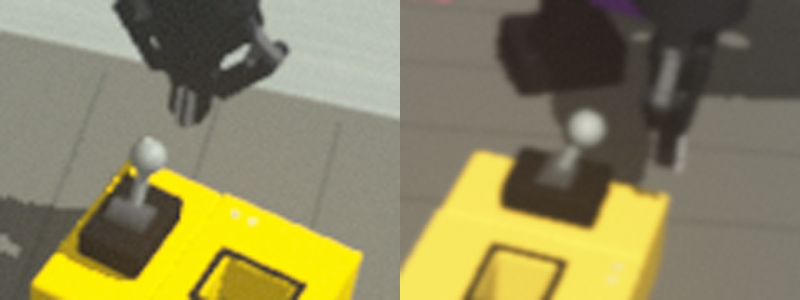

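The fingers (viewed: 6) are behind the ball with the tips just below its centre, lined up on the charger's +x. Pushing.

Call:
arm_command(
  commands=[
    [0,[0.3,-0.07,0],[0,0,0]],
    [0,[0.3,-0.07,0],[0,0,0]],
    [0,[0.3,-0.07,0],[0,0,0]],
    [0,[0.25,-0.06,0],[0,0,0]],
    [0,[0.25,-0.06,0],[0,0,0]],
  ],
)

```text
time: 13.45
tool_pos: [491.9, -11.4, 148.5]
tcp_rot: [-89.6, 0.2, -104.1]
ft_force: [-2.7, 0.7, 2.5]
finger_gap: -0.2
```

Call:
arm_command(
  commands=[
    [0,[0.25,-0.06,0],[0,0,0]],
    [0,[0.25,-0.06,0],[0,0,0]],
    [0,[0.25,-0.06,0],[0,0,0]],
  ],
)

```text
time: 13.7
tool_pos: [516.6, -17.1, 149.5]
tcp_rot: [-89.6, 0.2, -104.1]
ft_force: [-2.2, 0.1, -1.0]
finger_gap: -0.0
```

Call:
arm_command(
  commands=[
    [0,[0.15,-0.035,-0.1],[0,0,0]],
    [0,[0.1,-0.02,0],[0,0,0]],
    [0,[0,0,0],[0,0,0]],
  ],
)

```text
time: 13.95
tool_pos: [522.5, -18.6, 145.4]
tcp_rot: [-90.1, 0.2, -104.1]
ft_force: [-1.3, -0.5, 0.8]
finger_gap: 0.2
```

Call:
arm_command(
  commands=[
    [0,[0.15,-0.035,0],[0,0,0]],
    [0,[0,0,0],[0,0,0]],
  ],
)

```text
time: 14.12
tool_pos: [522.3, -18.7, 143.8]
tcp_rot: [-90.9, 0.1, -104.1]
ft_force: [0.3, -0.0, 0.8]
finger_gap: -0.0
```

Call:
arm_command(
  commands=[
    [0,[0.1,-0.02,0],[0,0,0]],
    [0,[0.1,-0.02,0],[0,0,0]],
  ],
)

```text
time: 14.28
tool_pos: [523.7, -18.8, 143.0]
tcp_rot: [-91.7, 0.1, -104.1]
ft_force: [-27.5, 3.9, 25.5]
finger_gap: -0.3
```

It's at the stop, with a sharp force rise. Backing off.

Call:
arm_command(
  commands=[
    [0,[-0.6,0.14,0],[0,0,0]],
    [0,[-1,0.23,0],[0,0,0]],
    [0,[-0.8,0.2,0.5],[0,0,0]],
    [0,[-0.4,0.1,1],[0,0,0]],
    [0,[0,0,0],[0,0,0]],
  ],
)

```text
time: 14.7
tool_pos: [436.0, 1.8, 185.7]
tcp_rot: [-92.1, 0.0, -104.1]
ft_force: [1.2, -0.1, 1.4]
finger_gap: 0.1
```

Run:
```python
from h import *
s=sense();print(s['tool_pos'],s['ft_force'],proj('scene',[[548,-27,136]]),proj('side',[[548,-27,136]]))
a=snapshot('scene');b=snapshot('side')
f=lambda i,x,y:cv2.resize(i[y:y+90,x:x+120],(400,300),interpolation=cv2.INTER_CUBIC)
cv2.imwrite('pics/tog2.png',np.hstack([f(a,310,175),f(b,320,210)]))
```

```text
[436.03450252   1.80641028 185.67724418] [ 1.2105065  -0.12279692  1.43923114] [[354.94144903 219.74377773]] [[356.64591228 246.31999262]]
```

View pics/tog2.png

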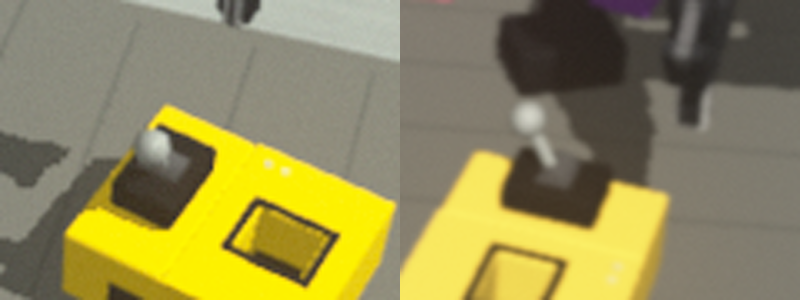

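The lever now leans away (viewed: 7), with the ball at scene (356,219) and side (358,245), close to the predicted "on" position. One numeric check follows before hand-in.

Run:
```python
from h import *
def tri(a,b):
    (o,d),(p,e)=ray('scene',*a),ray('side',*b)
    s=np.linalg.lstsq(np.c_[d,-e],p-o,rcond=None)[0];x,y=o+d*s[0],p+e*s[1];return (x+y)/2,np.linalg.norm(x-y)
p,g=tri((355.9,219.1),(358.4,245.1));q,_=tri((364.4,206.1),(375.9,248.4))
u=np.array([.974,-.225]);print(p.round(1),g.round(1),'travel',((p-q)[:2]@u).round(1),'rel pivot',((p[:2]-[524.6,-21.6])@u).round(1))
s=sense();print(s['time'],s['tool_pos'],s['ft_force'])
```

```text
[545.3 -26.1 138.6] 4.0 travel 42.7 rel pivot 21.2
14.8 [435.62624355   1.59620422 181.89040854] [ 0.21091779 -0.17278338  0.65701793]
```

The measured end angle is about 0.94 ± 0.07. The 27 N stop is convincing, but there's ample time, so I'll press once more gently at ball height to be sure.

Call:
arm_command(
  commands=[
    [0,[0,0,-0.8],[-0.5,-2,0]],
    [0,[0.6,-0.15,-0.3],[0,0,0]],
    [0,[0.6,-0.14,0],[0,0,0]],
    [0,[0.5,-0.12,0],[0,0,0]],
    [0,[0,0,0],[0,0,0]],
  ],
)

```text
time: 15.22
tool_pos: [484.1, -10.8, 139.0]
tcp_rot: [-90.6, -0.1, -104.1]
ft_force: [1.2, 0.4, 0.1]
finger_gap: -0.1
```

Call:
arm_command(
  commands=[
    [0,[0,0,0.3],[0,0,0]],
    [0,[0.3,-0.07,0.1],[0,0,0]],
    [0,[0.3,-0.07,0],[0,0,0]],
    [0,[0.2,-0.05,0],[0,0,0]],
    [0,[0,0,0],[0,0,0]],
  ],
)

```text
time: 15.63
tool_pos: [507.8, -16.7, 149.9]
tcp_rot: [-91.0, -0.1, -104.2]
ft_force: [0.4, -0.4, -0.6]
finger_gap: -0.2
```

Call:
arm_command(
  commands=[
    [0,[0.3,-0.07,0],[0,0,0]],
    [0,[0.2,-0.05,0],[0,0,0]],
  ],
)

```text
time: 15.8
tool_pos: [522.5, -20.1, 150.1]
tcp_rot: [-91.0, -0.1, -104.2]
ft_force: [-1.7, 0.8, 0.9]
finger_gap: -0.0
```

Call:
arm_command(
  commands=[
    [0,[0.1,-0.02,0],[0,0,0]],
  ],
)

```text
time: 15.88
tool_pos: [523.4, -20.2, 149.7]
tcp_rot: [-91.4, -0.1, -104.2]
ft_force: [-25.1, 3.9, 15.1]
finger_gap: 0.2
```

Call:
arm_command(
  commands=[
    [0,[0.1,-0.02,0],[0,0,0]],
  ],
)

```text
time: 15.97
tool_pos: [523.4, -20.2, 149.6]
tcp_rot: [-91.8, -0.2, -104.1]
ft_force: [-22.3, 4.2, 19.0]
finger_gap: -0.1
```

The push ends at the same place against the same hard stop, so the lever is fully over. Backing off clear.

Call:
arm_command(
  commands=[
    [0,[-0.6,0.14,0],[0,0,0]],
    [0,[-1,0.23,0],[0,0,0]],
    [0,[-0.8,0.2,0.5],[0,0,0]],
    [0,[-0.3,0.1,1],[0,0,0]],
    [0,[0,0,0.5],[0,0,0]],
  ],
)

```text
time: 16.38
tool_pos: [434.2, 1.2, 205.4]
tcp_rot: [-92.7, -0.3, -104.2]
ft_force: [-0.4, -0.0, 2.3]
finger_gap: 0.5
```

Call:
arm_command(
  commands=[
    [0,[0,0,0],[0,0,0]],
    [0,[0,0,0],[0,0,0]],
    [0,[0,0,0],[0,0,0]],
    [0,[0,0,0],[0,0,0]],
  ],
)

```text
time: 16.72
tool_pos: [435.4, 1.3, 207.8]
tcp_rot: [-92.3, -0.2, -104.1]
ft_force: [0.5, 0.5, -0.3]
finger_gap: -0.1
```

Run:
```python
from h import *
from bench import hand_in
s=sense();print(s['time'],s['tool_pos'],s['ft_force'])
cv2.imwrite('pics/end.png',snapshot('scene'))
```

```text
16.7167 [435.38289764   1.31735217 207.81536723] [ 0.54827511  0.46503187 -0.28663063]
```

View pics/end.png

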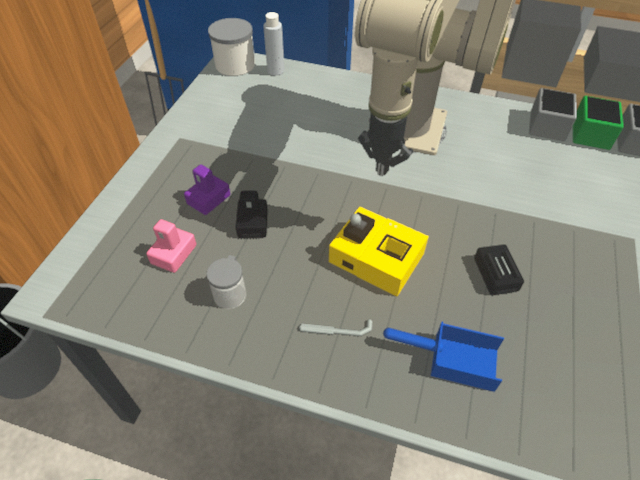

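In the final view (viewed: 8) the lever leans away with its ball at (356,219), everything else is where it was, and the arm is clear.

```bash
python3 -c "
from bench import hand_in
print(hand_in())"
```

```text
the job is handed in; nothing more can be done
None
```

The job is done and handed in at about 17 s of the 56 s allowed; no verdict was reported.

- **Pointing:** with the fingers shut and pointing down, I dwelt about 2.5 s roughly 31 mm above the black battery's stem. I then dwelt about 2.5 s roughly 34 mm above the socket centre. The tips were within about 3 mm sideways of my measured points.
- **Switch:** I pushed the toggle away along the charger's +x until it met a hard stop. A second push met the same stop at the same place, at about 25 N each time. I then backed off about 90 mm and up.
- **Last checks:** the wrist force was about zero and the final picture shows nothing else moved. After the first push, the cameras put the lever at about 0.94 ± 0.07 rad. That is slightly under 1.0 but within error, and the repeated stop agrees with fully on. I did not re-measure the angle after the second push.

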